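# Prop open a soldering station's guard flap and turn up the heat knob

### The job

Take the aluminium stay bar out of its wooden block and use it to prop open the sprung amber guard flap of the soldering station (the bar's red cross pin reaches under the flap's orange tab): stand the bar fully home in the blue socket under the flap, and let go so that the flap leans on it. Then turn the black knob under the flap clockwise all the way to its end stop and leave the flap propped. Be gentle: never press the bar hard against the station or the flap (feel it slowly into the socket and home; 5 N or so is plenty) and do not push the other things on the bench about.

Things in the scene. Friction and masses are not known exactly. Their poses are not given: they have to be found in the camera images.
- console: Grey soldering station fixed to the bench, 150 deep (its x) x 220 wide (its y) x 107 high; origin at the centre of its underside, x points from its front to its back (front face at x=-75), z up. Inner deck at z=63 with the blue socket and black knob under the closed flap; 7 mm cheeks along both sides (y=-110 and 110) and a back wall rise to about 105
- cover (a joint): Amber see-through guard flap with an orange tab, angle in rad: 0 shut (level), grows as it opens upward, stops at 1.8 (upright is 1.57). Weight and spring close it from any angle with about 0.1 Nm, so it falls shut unless held. Propped, it leans on the far end of the bar's cross pin, upright or nearly so (about 1.5)
- cover_hinge (a point): Point on the flap's hinge line (which runs along the station's y), at station x=65, y=0, z=109. The flap is a plate 4 thick, centred on this line, 216 wide, reaching 125 from it towards the front when shut
- cover_tab (a point): Middle of the outer edge of the orange tab's underside; at station x=-100, y=60, z=107 when the flap is shut. The tab is 40 wide (y=40..80), 4 thick, continues the flap to 165 from the hinge line, and so overhangs the station's front face by 25 with free space below
- prop: Aluminium stay bar, loose, about 140 g: upright square bar 18 x 18 x 175 high, foot chamfered (last 4 mm is 14 x 14), red top. Origin at the centre of its foot, z up. A red round cross pin passes through it along its own x. Grip it from above on its two y faces, near the top. It stands with 2 mm play each side in its wooden block, foot 10 above the bench; draw it up 45 to clear
- prop_foot (a point): Centre of the bar's foot
- prop_pin (a point): Centre of the bar's red cross pin, on the bar's axis, 70 above the foot: diameter 10, round ends 39 either side of the bar's axis, along the bar's x; both ends are alike
- stand: Dark wooden block 70 x 70 x 50 high, fixed, with a square hole 40 deep in which the bar stands at first; origin at the centre of its underside
- socket (a point): Centre of the mouth of the blue socket, at station x=24, y=60, z=95 (41 in front of the hinge line, in line with the tab). Square hole 20 x 20 along the station's x and y, chamfer 1.5, 32 deep, hard floor; outside 44 x 44. The bar goes in with its pin along the station's x; the flap then pushes the pin's end frontward, 1 to 4 N, so the bar binds and must be pushed home
- knob (a joint): Black bar knob, angle in rad, grows clockwise seen from above; end stop at 1.4 (turned to the stop means over 1.34); starts anywhere from 0 to 0.5. Stays where it is left (friction 0.05 Nm)
- knob_grip (a point): Point on the knob's axis at the height to grip, at station x=-35, y=-30, z=93. The knob is a bar 44 long, 14 wide, 28 high (station z=75 to 103); its length lies along the station's x turned by (0.7 - joint) about z: grip it across its 14 mm. Below it is a round foot of radius 14, top at z=73
- flux: Bystander: amber jar with black lid, 52 across, 85 high
- spool: Bystander: solder spool, 60 across, 40 high
- shard_green: Bystander: green glass piece, 75 x 30 x 5
- shard_blue: Bystander: blue glass piece, 60 x 45 x 5
- shard_amber: Bystander: amber glass piece, 50 x 40 x 5
- pliers: Bystander: pliers with red grips, about 200 long, lying
- mug: Bystander: white cup, 76 across, 90 high
- cutter: Bystander: brass-handled tool, lying
There are look-alikes about, which are no part of the job. There is more than one size of the prop; the one meant has the size given above.

How it is judged (in metres and radians):
On the way, in this order (a step that is already met when the one before it is completed fails the run):
1. the bar stands released and fully home in the socket with the flap leaning on it (z of prop_foot in the frame of socket below -0.029 m and horizontal distance between prop_foot and socket below 0.005 m and angle between prop's own z axis and vertical below 0.12 rad and value of joint cover above 1.25 rad and contact force between prop and console above 0.3 N and contact force between the fingers and prop below 0.1 N and contact force between the arm and console below 0.1 N and linear speed of prop below 0.02 m/s), for 0.2 s.
2. with the flap propped, the knob is turned clockwise to its end stop (z of prop_foot in the frame of socket below -0.029 m and horizontal distance between prop_foot and socket below 0.005 m and angle between prop's own z axis and vertical below 0.12 rad and value of joint cover above 1.25 rad and contact force between prop and console above 0.3 N and value of joint knob above 1.34 rad), for 0.2 s.
At the end, for the whole second after the job is handed in: The bar stands released and at rest in the blue socket, foot within 3 mm of the floor and within 5 mm of the socket's centre, upright within 0.12 rad; the flap leans on it, open more than 1.25 rad; the knob is above 1.34 rad (end stop 1.4) (all of step 2 and linear speed of prop below 0.02 m/s and velocity of joint cover below 0.05 rad/s); the robot touches nothing.
It fails at once if the bar pressed on the station, flap or knob with more than 35 N in all (contact force between prop and console above 35 N).
It fails at once if a bystander moved more than 30 mm (distance of any of flux, spool, shard_green, shard_blue, shard_amber, pliers, mug, cutter from where it was at the start of the episode above 0.03 m).
It also fails if it takes over 72 s, if anything falls off the work surface, if the arm or the gripper's body presses on something with over 40 N, if the wrist force passes 120 N, or if a joint passes its speed limit or range.

### The arm

A 6-joint arm with a two-finger parallel gripper is mounted at the origin on the work surface. World frame = base frame: x ahead of the robot, y to its left, z up, the work surface at z = 0. Lengths are in mm, angles in rad, forces in N, time in s.
With the tool pointing down it reaches from about 300 to 950 mm from the base axis. Payload 3.1 kg.
Tool frame: the origin (TCP) lies midway between the tips of the shut fingers; the grasp point (between the pads) lies robot.grasp_offset behind it (robot.grasp_offset is the distance from the TCP to the grasp point, in mm); z points along the fingers, y is the direction in which the jaws open and shut (so a half turn about z gives the same grasp; the last joint's range is limited). The gripper opens to 85 mm and grips with 20 to 120 N. Pads are 22 mm wide; open, the fingers measure 114 mm over their backs; the gripper's body (76 mm by 85 mm) begins 54 mm behind the grasp point. The pads swing forward as they close: fully open they stand 13 mm farther back than shut.
Start: joints at [1.224, 0.308, 1.634, -0, 1.2, -0.07], TCP at [170.825, 601.208, 231.272] pointing down, gripper open.
Joint ranges: [-3.06, 3.06], [-0.79, 1.96], [0.05, 2.63], [-1.19, 4.34], [0.05, 2.64], [-2.94, 2.94]. Speed limits (rad/s): [2.79, 2.79, 3.14, 3.14, 3.14, 3.14].

### API

Orientations are given as a rotation vector (axis times angle).
In Python, from rig import telemetry, capture, order, nets, robot gives the robot as it stands. The module is installed in compiled form; this text tells all that it offers.
- The arm moves only by the tool move_arm, never from a script. Its argument "motion" is a list of rows, each a list of 7 numbers: the finger opening in mm, from 0 to 85.4, then the shift along the tool's x, y, z in mm, then the turn, a rotation vector about the tool's x, y, z in degrees. In form: [[claw, tx, ty, tz, wx, wy, wz], ...]. A call has exactly 5 rows; each row is the pose to reach, as a shift and turn from the pose commanded when the call began, along the tool's axes at that moment; what a row does not reach only later rows make up. A row lasts 1/12 s, in which the tool goes at most 41.7 mm and 7.16 degrees, less where a joint would pass 70% of its speed; a pose out of reach is approached as far as the arm can. A call with a gripper value outside its range is refused whole. The fingers move at their own pace and stop on an object; "squeeze" is the grip in N (left out, the last holds). Time passes only in rows, so rows that repeat a pose let the fingers close, or fill a call up. It gives the time, the measured TCP pose, the force and the opening at its end, in the units of the state.
- telemetry.get_obs(): the state, without advancing time (a new reading comes with each control period).
- capture(name): name is "scene" or "side" or "wrist"; returns a dict with "frame" (384x512x3 uint8, blue, green, red), "intrinsics" (3x3 intrinsics, pixels), "origin" and "attitude" of the camera in the world. Camera axes: x right, y down, z forward; pixel columns grow to the right and rows downward; lengths in mm; the calibration is good to about 2 mm. A picture is of the moment at which its call begins. There is no depth.
- order.job_done(): hands the job in, once; it reports no verdict.
Trained networks look in a picture, given as the dict that the camera call returned (one of the last four; its "shot" number tells which), for a name from the list of things; names that differ only in an ending like _2 or _b are one class to them, and where a whole thing is asked for, a point or a joint stands for the part that bears it (a point fixed in the world has none). Each returns a list of dicts, best first, with "score" (0 to 1); they miss things now and then, are a little off and sometimes report something else, mostly with a low value. They report only what shows in the picture. A call takes as long as a camera call. They do not tell look-alikes from the thing itself.
- nets.search_frame(picture, name): "location" ([row, column] in pixels, amid what is visible of it).
- nets.masks_of(picture, name): "pixels" (384x512 bool, what is visible of it) and "location" ([row, column] in pixels, amid what is visible of it).
- nets.landmark_of(picture, name): "location" ([row, column] in pixels: a listed point, or the origin of a listed thing).
The state is a dict: "time_s": time; "joint_positions": joint angles; "joint_vel": joint speeds; "tau": joint torques, N m; "tcp_pos": TCP position; "tcp_rot": TCP orientation; "force": force on the tool from outside, world axes, zero at the start; "wrist_torque": the same for the moment, N m; "width": finger opening in mm.
Only numpy, scipy, OpenCV 4.12 (cv2) and the standard library are available. Lean on these libraries where they do the work, as an engineer would, in place of code of your own. Each camera call takes 0.05 s, during which the arm holds its last target. There are 200 camera calls.

## Working session

There is one attempt and no reset: what is moved stays moved. The work goes in short steps, Python scripts to look and compute and a tool call to move; the robot and the scene stay as the last step left them, time stands still between calls to the robot, and variables do not carry over. Pictures are saved under pics/ and viewed, about 8 in all and at most 12, crops included, and the job is handed in when it is done.

Besides the shell and the picture viewer there is one more tool, called after "Call:" as name(argument=value, ...), one argument or row to a line, values as JSON. move_arm: Moves the arm, as the interface text tells. Its arguments: {"type":"object","properties":{"motion":{"type":"array","items":{"type":"array","items":{"type":"number"}}},"squeeze":{"type":"number"}},"required":["motion"]}

```bash
mkdir -p pics
cat > h.py <<'E'
import numpy as np, cv2
from scipy.spatial.transform import Rotation as R
from rig import telemetry, capture, order, nets, robot
def att(p):
    a=np.array(p["attitude"],float)
    return a if a.shape==(3,3) else R.from_rotvec(a).as_matrix()
def ray(p,rc):
    d=np.linalg.solve(np.array(p["intrinsics"]),[rc[1],rc[0],1.]); d=att(p)@d
    return np.array(p["origin"],float),d/np.linalg.norm(d)
def onz(p,rc,z):
    o,d=ray(p,rc); return o+d*(z-o[2])/d[2]
def tri(l):
    A=np.zeros((3,3));b=np.zeros(3)
    for o,d in l:
        P=np.eye(3)-np.outer(d,d);A+=P;b+=P@o
    x=np.linalg.solve(A,b); return x,[np.linalg.norm((np.eye(3)-np.outer(d,d))@(x-o)) for o,d in l]
def proj(p,X):
    c=att(p).T@(np.array(X,float)-np.array(p["origin"])); u=np.array(p["intrinsics"])@c; return u[1]/u[2],u[0]/u[2]
E
python3 - <<'E'
from h import *
np.set_printoptions(precision=1,suppress=True)
a=capture("scene");b=capture("side");print(a["attitude"],a["origin"],b["origin"])
print(robot.grasp_offset,telemetry.get_obs())
cv2.imwrite("pics/1.png",np.vstack([a["frame"],b["frame"]])[:, :]) 
cv2.imwrite("pics/1.png",cv2.resize(np.hstack([a["frame"],b["frame"]]),(800,300)))
cv2.imwrite("pics/1a.png",a["frame"]);cv2.imwrite("pics/1b.png",b["frame"])
for n in ["console","socket","knob_grip","cover_tab","cover_hinge","prop_pin","prop_foot","prop","stand"]:
    for p,nm in((a,"scene"),(b,"side")):
        print(n,nm,[(np.round(x["location"],1).tolist(),round(x["score"],2)) for x in nets.landmark_of(p,n)[:5]])
E
```

```text
[-1.9 -1.   0.5] [1685.4 -855.3  970.7] [252.4 633.9 963.6]
18.700000000000003 {'time_s': 0.1, 'joint_positions': array([ 1.2,  0.3,  1.6, -0. ,  1.2, -0.1]), 'joint_vel': array([-0., -0., -0.,  0.,  0.,  0.]), 'tau': array([ -0. , -41.6, -27.8,   0. ,   0. ,   0. ]), 'tcp_pos': array([170.5, 600.5, 230.1]), 'tcp_rot': array([-0.4, -3.1,  0. ]), 'force': array([ 0.7, -0.6, -0.5]), 'wrist_torque': array([ 0.,  0., -0.]), 'width': 85.4298490289402}
console scene [([222.0, 263.1], 0.75)]
console side [([212.3, 237.5], 0.85)]
socket scene [([198.3, 282.8], 0.91)]
socket side [([198.1, 217.5], 0.94), ([120.0, 295.6], 0.54)]
knob_grip scene [([196.8, 224.7], 0.17)]
knob_grip side []
cover_tab scene [([179.8, 260.9], 0.9)]
cover_tab side [([216.5, 257.2], 0.86), ([209.9, 235.9], 0.71)]
cover_hinge scene [([205.4, 269.2], 0.96), ([211.3, 346.5], 0.66)]
cover_hinge side [([176.8, 218.2], 0.81)]
prop_pin scene [([211.1, 176.5], 0.91), ([235.0, 193.1], 0.87), ([220.4, 124.4], 0.77)]
prop_pin side [([119.7, 340.0], 0.93), ([125.7, 272.1], 0.91), ([146.4, 304.6], 0.67)]
prop_foot scene [([234.6, 176.3], 0.9), ([244.0, 124.3], 0.63)]
prop_foot side [([164.2, 304.6], 0.78), ([132.4, 333.0], 0.62), ([143.0, 268.6], 0.61), ([196.5, 218.1], 0.23)]
prop scene [([258.9, 193.4], 0.94), ([244.2, 124.2], 0.85)]
prop side [([135.9, 334.6], 0.83), ([144.8, 270.0], 0.76), ([147.2, 305.2], 0.72), ([159.6, 302.9], 0.61)]
stand scene [([233.0, 179.4], 0.58)]
stand side [([161.0, 305.2], 0.8)]
```

View pics/1a.png

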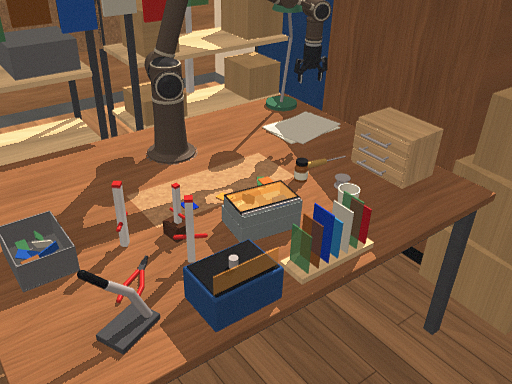

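View pics/1b.png

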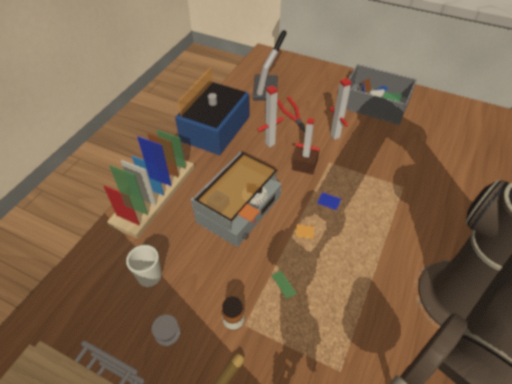

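The scene picture shows three red-topped bars: (row 215, col 120) and (230, 190) stand free, and (210, 177) stands in the dark block (side view (145, 305)). The third is the candidate. The grey station with amber flap is at (205, 262). The blue bin is a look-alike.

Run:
```python
from h import *
np.set_printoptions(precision=1,suppress=True)
a=capture("scene");b=capture("side")
def T(n,ra,rb): 
    x,e=tri([ray(a,ra),ray(b,rb)]);print(n,x,np.array(e));return x
T("socket",(198.3,282.8),(198.1,217.5)); T("tab",(179.8,260.9),(216.5,257.2));T("hinge",(205.4,269.2),(176.8,218.2))
T("pin",(211.1,176.5),(146.4,304.6));T("foot",(234.6,176.3),(164.2,304.6));T("console",(222,263.1),(212.3,237.5))
T("stand",(233,179.4),(161,305.2))
T("otherpin1",(220.4,124.4),(119.7,340));T("otherpin2",(235,193.1),(125.7,272.1))
for p,q in((a,"a"),(b,"b")):
    m=nets.masks_of(p,"prop")
    for x in m: 
        r,c=np.nonzero(x["pixels"]);print(q,round(x["score"],2),x["location"],r.min(),r.max(),c.min(),c.max(), "topcol",c[r==r.min()].mean())
    for n in ["flux","spool","mug","cutter","pliers","shard_green","shard_blue","shard_amber"]:
        print(n,[(onz(p,x["location"],20)[:2],round(x["score"],2)) for x in nets.search_frame(p,n)[:2]])
A=cv2.resize(a["frame"][150:270,90:310],(800,436),interpolation=2)
B=cv2.resize(b["frame"][70:250,180:400],(800,655),interpolation=2)
cv2.imwrite("pics/2a.png",A);cv2.imwrite("pics/2b.png",cv2.resize(B,(730,598)))
```

```text
socket [658.1  54.9  94.6] [4.1 4.1]
tab [531.3  64.5  99.3] [1.6 1.6]
hinge [684.2 -12.7 104.1] [4.2 4.2]
pin [ 519.4 -254.4   82.3] [4.5 4.5]
foot [ 517.3 -262.9   -5.9] [1.4 1.4]
console [622.7   8.3  -3.2] [1.4 1.4]
stand [ 521.4 -259.9    5.3] [5.2 5.2]
otherpin1 [ 465.5 -412.    82.7] [2.2 2.2]
otherpin2 [ 651.  -282.5   86.9] [5.2 5.2]
a 0.94 [215.5, 119.5] 181 246 112 129 topcol 116.5
a 0.85 [232.9, 190.9] 196 261 173 206 topcol 187.5
flux [(array([457. , 321.8]), 0.69)]
spool []
mug [(array([658.6, 366.1]), 0.81), (array([ 405.6, -196.8]), 0.71)]
cutter [(array([ 394.1, -198.2]), 0.71), (array([453.3, 413. ]), 0.66)]
pliers [(array([ 667.5, -453. ]), 0.59)]
shard_green []
shard_blue []
shard_amber [(array([434.3, -30.5]), 0.58), (array([ 518.2, -276.6]), 0.23)]
b 0.97 [117.2, 269.6] 86 147 259 283 topcol 272.0
b 0.92 [110.6, 337.8] 79 138 331 350 topcol 344.5
b 0.55 [142.0, 305.0] 118 157 295 319 topcol 309.0
flux [(array([483.1, 291.5]), 0.98), (array([ 550. , -343.5]), 0.73)]
spool [(array([610.4, 391.9]), 0.86), (array([638.9, -18.5]), 0.3)]
mug [(array([756.8, 270.3]), 0.61)]
cutter [(array([425.8, 409.7]), 0.77)]
pliers [(array([ 640.5, -453.8]), 0.54)]
shard_green [(array([644.3, -15. ]), 0.7), (array([404. , 170.6]), 0.63)]
shard_blue [(array([ 394.1, -121.1]), 0.7)]
shard_amber [(array([420.3,  13.1]), 0.54)]
```

View pics/2a.png

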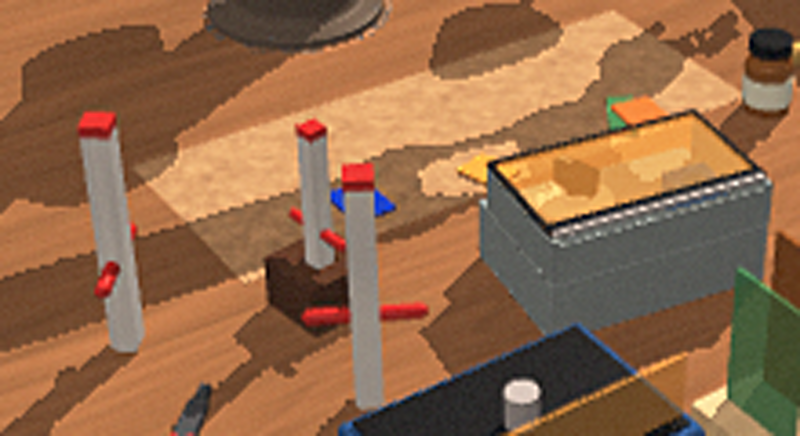

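View pics/2b.png

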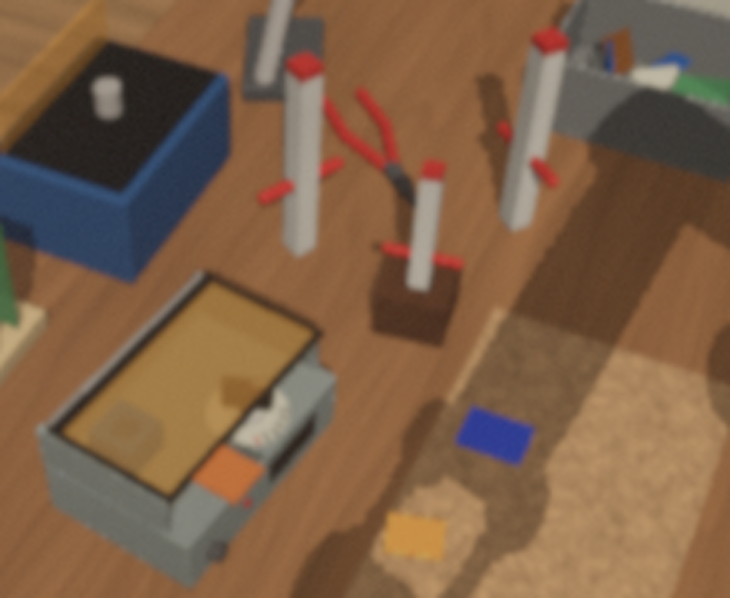

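The bar in the block checks out: its pin is at z≈82 against an expected 80, while the other two stand on the bench and are longer. Next I need the yaws, then I move.

Run:
```python
from h import *
np.set_printoptions(precision=1,suppress=True)
a=capture("scene");b=capture("side")
sa=lambda u,v:(150+v/3.636,90+u/3.636); sb=lambda u,v:(70+v/3.318,180+u/3.318)
print("flap scene",[onz(a,sa(*q),z) for q,z in(((490,163),111),((695,112),111),((765,178),109),((553,232),109))])
print("flap side front",[onz(b,sb(*q),111) for q in((320,330),(172,497))])
print("pin scene",[onz(a,sa(*q),80) for q in((295,214),(345,243))]);print("pin side",[onz(b,sb(*q),80) for q in((385,247),(462,263))])
print("bartop",onz(a,sa(312,130),185),onz(b,sb(432,170),185),tri([ray(a,sa(312,130)),ray(b,sb(432,170))]))
o=telemetry.get_obs();print(R.from_rotvec(o["tcp_rot"]).as_matrix())
w=capture("wrist");M=R.from_rotvec(o["tcp_rot"]).as_matrix();print("wristcam in tool",M.T@(np.array(w["origin"])-o["tcp_pos"]),M.T@att(w),w["intrinsics"])
```

```text
flap scene [array([ 558.1, -101.8,  111. ]), array([592.6, 105.7, 111. ]), array([713.7,  86.4, 109. ]), array([ 675.3, -117. ,  109. ])]
flap side front [array([ 549.6, -100. ,  111. ]), array([580. , 108.5, 111. ])]
pin scene [array([ 490. , -262.1,   80. ]), array([ 553.4, -248.5,   80. ])]
pin side [array([ 549.3, -248.5,   80. ]), array([ 477.7, -259.8,   80. ])]
bartop [ 528.8 -259.9  185. ] [ 514.1 -249.5  185. ] (array([ 517.1, -255.3,  178.4]), [np.float64(1.495157742375513), np.float64(1.4951577423755917)])
[[-1.   0.3 -0. ]
 [ 0.3  1.  -0. ]
 [-0.  -0.  -1. ]]
wristcam in tool [  71.9    0.5 -141.8] [[-0.  -1.  -0.3]
 [ 1.  -0.   0. ]
 [-0.  -0.3  1. ]] [[344.1   0.  258.4]
 [  0.  344.1 190.6]
 [  0.    0.    1. ]]
```

Call:
move_arm(
  motion=[
    [85, -23, -29, -10, 0, 0, 0],
    [85, -46, -58, -20, 0, 0, 0],
    [85, -69, -87, -30, 0, 0, 0],
    [85, -92, -116, -40, 0, 0, 0],
    [85, -114, -146, -50, 0, 0, 0],
  ],
)

```text
time_s: 2.57
tcp_pos: [241.0, 428.1, 281.6]
tcp_rot: [0.432, 3.111, 0.0]
force: [0.6, 0.8, 0.9]
width: 84.9
```

Call:
move_arm(
  motion=[
    [85, -23, -29, -10, 0, 0, 0],
    [85, -46, -58, -20, 0, 0, 0],
    [85, -69, -87, -30, 0, 0, 0],
    [85, -92, -116, -40, 0, 0, 0],
    [85, -114, -146, -50, 0, 0, 0],
  ],
)

```text
time_s: 2.98
tcp_pos: [310.7, 256.4, 332.0]
tcp_rot: [0.432, 3.111, 0.001]
force: [2.2, -0.2, -0.6]
width: 85.3
```

Call:
move_arm(
  motion=[
    [85, -23, -29, 0, 0, 0, 0],
    [85, -46, -58, 0, 0, 0, 0],
    [85, -69, -87, 0, 0, 0, 0],
    [85, -92, -116, 0, 0, 0, 0],
    [85, -114, -146, 0, 0, 0, 0],
  ],
)

```text
time_s: 3.4
tcp_pos: [380.5, 84.7, 331.8]
tcp_rot: [0.433, 3.11, 0.001]
force: [-0.1, -0.5, -0.1]
width: 85.1
```

Call:
move_arm(
  motion=[
    [85, -23, -29, 0, 0, 0, 0],
    [85, -46, -58, 0, 0, 0, 0],
    [85, -69, -87, 0, 0, 0, 0],
    [85, -92, -116, 0, 0, 0, 0],
    [85, -114, -146, 0, 0, 0, 0],
  ],
)

```text
time_s: 3.82
tcp_pos: [450.3, -87.1, 331.6]
tcp_rot: [0.434, 3.11, 0.0]
force: [0.7, 0.2, -0.4]
width: 85.3
```

Call:
move_arm(
  motion=[
    [85, -23, -29, 0, 0, 0, -6],
    [85, -46, -58, 0, 0, 0, -12],
    [85, -69, -87, 0, 0, 0, -18],
    [85, -92, -116, 0, 0, 0, -24],
    [85, -114, -146, 0, 0, 0, -26],
  ],
)

```text
time_s: 4.23
tcp_pos: [520.1, -258.6, 331.3]
tcp_rot: [-0.284, 3.128, 0.0]
force: [0.6, 0.5, 0.2]
width: 85.0
```

Run:
```python
from h import *
np.set_printoptions(precision=1,suppress=True)
w=capture("wrist");cv2.imwrite("pics/3.png",w["frame"])
for n in["prop_pin","prop_foot","stand","prop"]:
    print(n,[(x["location"],round(x["score"],2)) for x in nets.landmark_of(w,n)[:3]])
print("pin",[onz(w,x["location"],80) for x in nets.landmark_of(w,"prop_pin")[:2]])
m=nets.masks_of(w,"prop")
hsv=cv2.cvtColor(w["frame"],cv2.COLOR_BGR2HSV);red=((hsv[...,0]<8)|(hsv[...,0]>172))&(hsv[...,1]>170)&(hsv[...,2]>90)
n,l,s,c=cv2.connectedComponentsWithStats(red.astype(np.uint8))
for i in range(1,n):
    if s[i,4]>30:
        rc=(c[i][1],c[i][0]);print(s[i],"at185",onz(w,rc,185)[:2],"at80",onz(w,rc,80)[:2],cv2.minAreaRect(np.argwhere(l==i)[:,::-1].astype(np.float32)))
```

```text
prop_pin [([83.0, 115.6], 0.97), ([254.3, 213.0], 0.9), ([151.9, 260.0], 0.64)]
prop_foot [([84.1, 139.8], 0.58), ([230.2, 219.4], 0.57), ([141.5, 258.8], 0.56)]
stand [([139.6, 260.1], 0.68)]
prop [([141.9, 259.0], 0.76), ([87.0, 140.4], 0.65), ([142.3, 259.8], 0.65)]
pin [array([ 471. , -425.3,   80. ]), array([ 656.1, -291.5,   80. ])]
[118  50  32  33 472] at185 [ 449.5 -370.6] at80 [ 449.5 -406.9] ((134.25, 65.25), (13.435027122497559, 36.769554138183594), 45.0)
[  12   58   55   51 1602] at185 [ 476.4 -444.2] at80 [ 486.2 -507.4] ((39.250003814697266, 83.25000762939453), (44.547725677490234, 36.769554138183594), 45.0)
[ 81 104  25  16 229] at185 [ 490.2 -402.2] at80 [ 505.1 -450. ] ((92.21041107177734, 108.5814437866211), (12.309911727905273, 25.0906925201416), 47.72631072998047)
[257 117  10  27 205] at185 [ 481.5 -262.9] at80 [ 493.1 -260. ] ((261.11383056640625, 130.13449096679688), (8.885866165161133, 26.325420379638672), 4.763641834259033)
[250 161  23  23 479] at185 [ 516.2 -256.5] at80 [ 540.5 -251.3] ((261.0, 172.0), (22.0, 22.0), 90.0)
[  41  184   84   71 1620] at185 [ 583.5 -403.6] at80 [ 632.4 -451.9] ((85.19468688964844, 215.5796661376953), (44.21388244628906, 85.51152801513672), 48.8140754699707)
[178 233  29  24 280] at185 [ 594.1 -306.6] at80 [ 646.8 -319.6] ((191.80001831054688, 243.90000915527344), (31.614229202270508, 10.807655334472656), 36.02737045288086)
[223 262  22  22 193] at185 [ 617.6 -264.2] at80 [ 678.8 -261.7] ((232.98651123046875, 273.58111572265625), (26.541248321533203, 10.513568878173828), 36.02737045288086)
[173 311  39  38 873] at185 [ 686.  -294.5] at80 [ 772.1 -303.1] ((192.53846740722656, 329.6922607421875), (31.063213348388672, 30.508512496948242), 33.690067291259766)
```

View pics/3.png

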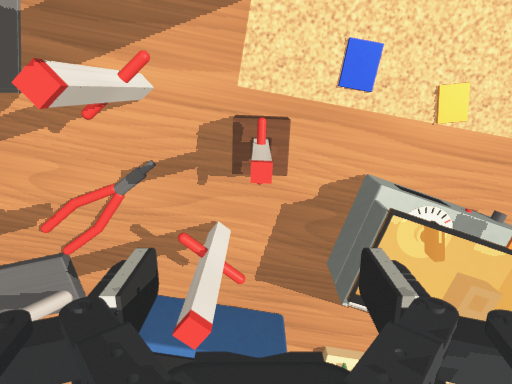

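Bar in block: red top at pixel (172, 261) → world (516, -256), aligned with the tool (yaw ≈10°). Pin end shows at (130, 261). Descending to grasp about 12 mm below the top.

Call:
move_arm(
  motion=[
    [70, 3, 2.5, 40, 0, 0, 0],
    [70, 3, 2.5, 80, 0, 0, 0],
    [70, 3, 2.5, 120, 0, 0, 0],
    [70, 3, 2.5, 155, 0, 0, 0],
    [70, 3, 2.5, 177, 0, 0, 0],
  ],
  squeeze=40,
)

```text
time_s: 5.0
tcp_pos: [513.8, -251.9, 150.7]
tcp_rot: [0.28, -3.125, -0.005]
force: [0.3, 0.0, 0.6]
width: 70.1
```

Call:
move_arm(
  motion=[
    [10, 0, 0, 0, 0, 0, 0],
    [10, 0, 0, 0, 0, 0, 0],
    [10, 0, 0, 0, 0, 0, 0],
    [10, 0, 0, 0, 0, 0, 0],
    [10, 0, 0, 0, 0, 0, 0],
  ],
  squeeze=40,
)

```text
time_s: 5.42
tcp_pos: [518.4, -255.8, 157.5]
tcp_rot: [-0.278, 3.124, -0.006]
force: [0.7, 0.7, 3.5]
width: 17.1
```

Call:
move_arm(
  motion=[
    [10, 0, 0, 0, 0, 0, 0],
    [10, 0, 0, 0, 0, 0, 0],
    [10, 0, 0, 0, 0, 0, 0],
    [10, 0, 0, 0, 0, 0, 0],
    [10, 0, 0, 0, 0, 0, 0],
  ],
  squeeze=100,
)

```text
time_s: 5.83
tcp_pos: [518.4, -256.0, 157.7]
tcp_rot: [-0.277, 3.124, -0.005]
force: [-0.8, -0.0, 6.3]
width: 16.3
```

Call:
move_arm(
  motion=[
    [10, 0, 0, -5, 0, 0, 0],
    [10, 0, 0, -15, 0, 0, 0],
    [10, 0, 0, -30, 0, 0, 0],
    [10, 0, 0, -45, 0, 0, 0],
    [10, 0, 0, -60, 0, 0, 0],
  ],
  squeeze=110,
)

```text
time_s: 6.25
tcp_pos: [515.9, -254.7, 215.2]
tcp_rot: [0.278, -3.129, -0.001]
force: [0.7, 0.5, -0.3]
width: 16.2
```

Call:
move_arm(
  motion=[
    [10, 0, 0, -30, 0, 0, 0],
    [10, 0, 0, -60, 0, 0, 0],
    [10, 0, 0, -90, 0, 0, 0],
    [10, 0, 0, -90, 0, 0, 0],
    [10, 0, 0, -90, 0, 0, 0],
  ],
)

```text
time_s: 6.67
tcp_pos: [517.3, -255.5, 307.4]
tcp_rot: [-0.277, 3.125, -0.005]
force: [-0.1, 0.6, -2.8]
width: 15.9
```

Run:
```python
from h import *
np.set_printoptions(precision=2,suppress=True)
o=telemetry.get_obs();print(o["tcp_pos"],o["width"],o["force"],o["joint_positions"],R.from_rotvec(o["tcp_rot"]).as_matrix())
a=capture("scene");b=capture("side")
for n in["prop_pin","prop_foot"]:
  print(n,[([x["location"] for x in nets.landmark_of(p,n)]) for p in(a,b)], proj(a,[517,-256,225]),proj(b,[517,-256,225]))
w=capture("wrist")
sa=a["frame"][130:290,110:310];sb=b["frame"][60:260,180:380]
cv2.imwrite("pics/4.png",np.hstack([cv2.resize(sa,(400,320)),cv2.resize(sb,(400,400))[:320]]))
```

```text
[ 517.32 -255.53  307.44] 15.910838322365239 [-0.11  0.56 -2.81] [-0.53  0.15  1.67 -0.    1.31 -2.28] [[-0.98 -0.18  0.  ]
 [-0.18  0.98 -0.  ]
 [-0.   -0.   -1.  ]]
prop_pin [[[172.3, 176.3], [237.9, 188.4], [221.9, 124.0]], [[121.7, 270.1], [175.4, 220.9], [108.4, 312.2], [119.3, 337.5]]] (np.float64(172.30492267201384), np.float64(174.23442768009662)) (np.float64(108.52217874832012), np.float64(311.50306507306675))
prop_foot [[[245.7, 124.8], [191.9, 176.1], [262.8, 189.4]], [[144.4, 271.9], [127.0, 307.7], [134.9, 332.0], [317.9, 234.6]]] (np.float64(172.30492267201384), np.float64(174.23442768009662)) (np.float64(108.52217874832012), np.float64(311.50306507306675))
```

View pics/4.png

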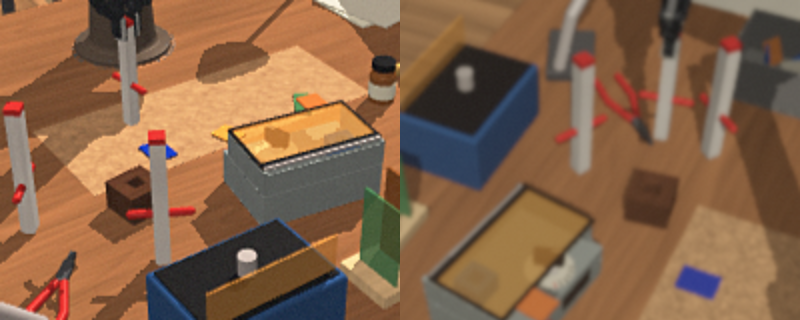

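Bar is out of the block and held. Moving to a view pose beside the station.

Call:
move_arm(
  motion=[
    [10, -19, 25, -19, 0, 0, 4],
    [10, -38, 50, -38, 0, 0, 8],
    [10, -57, 75, -56, 0, 0, 12],
    [10, -76, 100, -75, 0, 0, 16],
    [10, -96, 125, -93, 0, 0, 19],
  ],
)

```text
time_s: 7.43
tcp_pos: [588.9, -113.6, 397.4]
tcp_rot: [-0.248, -3.13, -0.0]
force: [0.1, -0.5, -1.5]
width: 16.4
```

Call:
move_arm(
  motion=[
    [10, 0, 0, 0, 0, 0, 0],
    [10, 0, 0, 0, 0, 0, 0],
    [10, 0, 0, 0, 0, 0, 0],
    [10, 0, 0, 0, 0, 0, 0],
    [10, 0, 0, 0, 0, 0, 0],
  ],
)

```text
time_s: 7.85
tcp_pos: [587.7, -115.8, 395.6]
tcp_rot: [-0.245, -3.129, -0.0]
force: [0.5, 0.5, -1.0]
width: 16.4
```

Run:
```python
from h import *
np.set_printoptions(precision=2,suppress=True)
o=telemetry.get_obs();M=R.from_rotvec(o["tcp_rot"]).as_matrix();print(o["tcp_pos"],o["force"],M[:,0])
w=capture("wrist");cv2.imwrite("pics/5.png",w["frame"])
for n,z in(("socket",95),("cover_tab",107),("cover_hinge",109),("knob_grip",93),("console",0)):
  print(n,[(x["location"],round(x["score"],2),onz(w,x["location"],z)) for x in nets.landmark_of(w,n)[:2]])
for n in["prop_pin","prop_foot"]:
  print(n,[(x["location"],round(x["score"],2)) for x in nets.landmark_of(w,n)[:2]],proj(w,o["tcp_pos"]+[0,0,-147.5 if n[-1]=="t" else -77.5]))
```

```text
[ 587.72 -115.85  395.64] [ 0.47  0.52 -1.01] [-0.99  0.16  0.  ]
socket [([180.9, 390.3], 0.77, array([658.81,  50.96,  95.  ]))]
cover_tab [([82.2, 400.5], 0.94, array([534.56,  64.94, 107.  ]))]
cover_hinge [([7.2, 213.3], 0.67, array([ 420.75, -140.15,  109.  ])), ([211.8, 341.4], 0.56, array([686.59, -19.91, 109.  ]))]
knob_grip []
console [([154.8, 331.5], 0.98, array([631.85,  -5.32,   0.  ]))]
prop_pin [([95.9, 2.1], 0.8), ([197.3, 257.8], 0.66)] (np.float64(201.2619056124483), np.float64(257.71297748408216))
prop_foot [([173.5, 253.9], 0.8), ([94.0, 41.0], 0.71)] (np.float64(176.25614567338354), np.float64(257.83803717009715))
```

View pics/5.png

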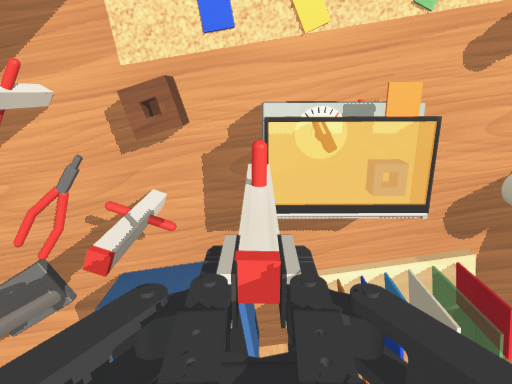

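Run:
```python
from h import *
f=cv2.imread("pics/5.png")
c=cv2.resize(f[75:225,255:450],(780,600),interpolation=cv2.INTER_CUBIC)
cv2.imwrite("pics/6.png",c)
hsv=cv2.cvtColor(f,cv2.COLOR_BGR2HSV);print(hsv[100,404],hsv[178,375],hsv[178,388],hsv[178,420])
```

```text
[ 18 169 247] [ 18 123 220] [ 20 144 237] [ 18 157 232]
```

View pics/6.png

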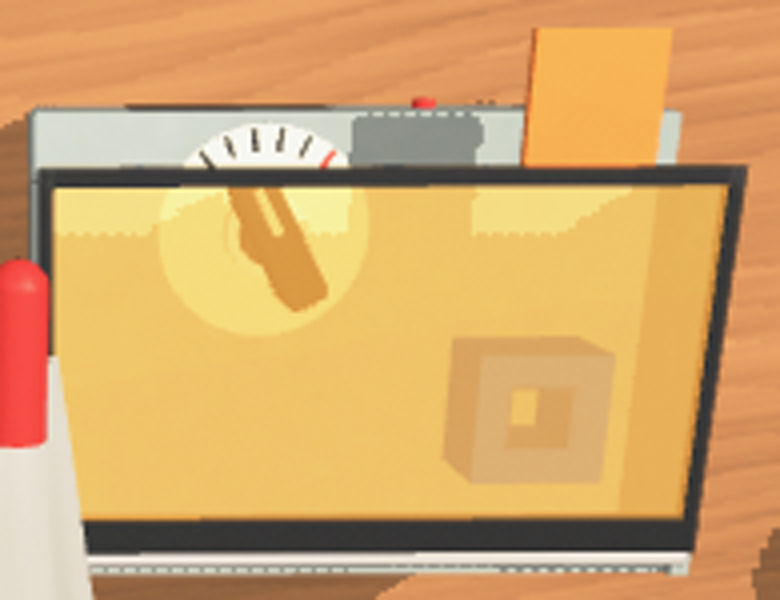

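Run:
```python
from h import *
np.set_printoptions(precision=2,suppress=True)
w=capture("wrist")
g=lambda u,v,z:onz(w,(75+(v+.5)/4-.5,255+(u+.5)/4-.5),z)
sock=g(541.5,418,95);tab=g(604.5,28.5,111)
L,Rr=g(40,170,111),g(745,167,111);BL,BR=g(86,552,111),g(692,552,111)
print("socket",sock,"tab",tab,"front",L,Rr,np.linalg.norm(L-Rr),"back",BR)
sq=[g(*q,95) for q in((480,355),(614,352),(602,484),(470,482))];print("sq",[np.linalg.norm(sq[i]-sq[(i+1)%4]) for i in range(4)],[np.degrees(np.arctan2(*(sq[(i+1)%4]-sq[i])[[1,0]])) for i in range(4)])
f=lambda a,b:np.degrees(np.arctan2(-(b-a)[0],(b-a)[1]))
print("yaw front",f(L,Rr),"tab-sock",np.degrees(np.arctan2(*(sock-tab)[[1,0]])))
# fit pose: local pts
loc=np.array([[24,60],[-100,60],[-60,108],[-60,-108]]);wd=np.array([sock[:2],tab[:2],Rr[:2],L[:2]])
from scipy.optimize import least_squares
def F(p):
    c,s=np.cos(p[2]),np.sin(p[2]);return ((loc@np.array([[c,s],[-s,c]])+p[:2])-wd).ravel()
r=least_squares(F,[630,-6,-.157]);print(r.x,np.degrees(r.x[2]),r.fun.reshape(-1,2))
k1,k2=g(237,190,103),g(310,305,103);print("knob dir",np.degrees(np.arctan2(*(k2-k1)[[1,0]])),k1,k2)
o=telemetry.get_obs()["tcp_pos"]
# held bar: pin front end position in the image
c,s=np.cos(r.x[2]),np.sin(r.x[2])
for q in([24,60],[-100,60],[-126,60],[-35,-30]): print(q,r.x[:2]+np.array([[c,-s],[s,c]])@q)
# bar direction: pin end px row 142..,col 260
print("pin tip proj for foot under tcp, yaw -9.1", proj(w,o+[-39*np.cos(.159),39*np.sin(.159),-77.5]), "top", proj(w,o+[0,0,27.5]))
```

```text
socket [658.5   51.98  95.  ] tab [536.5   70.65 111.  ] front [ 551.16 -100.98  111.  ] [583.7  111.54 111.  ] 214.98929120990485 back [707.1  93.3 111. ]
sq [np.float64(43.949277605368664), np.float64(45.432477296591465), np.float64(44.67853565943687), np.float64(43.700957774677484)] [np.float64(82.36285688525678), np.float64(-7.015444833202369), np.float64(-99.85537256369336), np.float64(172.09694823855313)]
yaw front -8.70432979555112 tab-sock -8.699269373184585
[626.41  -3.71  -0.15] -8.630361504770141 [[ 0.64  0.02]
 [ 0.05 -0.04]
 [-0.41  0.53]
 [-0.28 -0.51]]
knob dir 25.67173699866463 [567.4  -41.12 103.  ] [607.02 -22.08 103.  ]
[24, 60] [659.14  52.  ]
[-100, 60] [536.54  70.61]
[-126, 60] [510.84  74.51]
[-35, -30] [587.3  -28.12]
pin tip proj for foot under tcp, yaw -9.1 (np.float64(142.91021649911696), np.float64(257.94926963403174)) top (np.float64(287.605430575021), np.float64(257.4499272762027))
```

Station pose fitted to within 0.7 mm (626.4, -3.7, yaw -8.65°), and the held bar hangs straight under the TCP. Next: to the front of the tab, low.

Call:
move_arm(
  motion=[
    [10, 24, 30, 0, 0, 0, 0],
    [10, 48, 60, 0, 0, 0, 0],
    [10, 72, 90, 0, 0, 0, 0],
    [10, 96, 120, 0, 0, 0, 0],
    [10, 120, 150, 0, 0, 0, 0],
  ],
)

```text
time_s: 8.72
tcp_pos: [492.2, 53.0, 397.4]
tcp_rot: [0.244, 3.132, 0.0]
force: [0.8, 1.0, -1.1]
width: 16.2
```

Call:
move_arm(
  motion=[
    [10, 15, 14, 35, 0, 0, 0],
    [10, 29, 27, 70, 0, 0, 0],
    [10, 29, 27, 110, 0, 0, 0],
    [10, 29, 27, 150, 0, 0, 0],
    [10, 29, 27, 185, 0, 0, 0],
  ],
)

```text
time_s: 9.13
tcp_pos: [467.9, 83.5, 210.6]
tcp_rot: [0.24, 3.132, -0.0]
force: [-0.1, -0.7, -2.0]
width: 16.3
```

Call:
move_arm(
  motion=[
    [10, 0, 0, 20, 0, 0, 0.3],
    [10, 0, 0, 35, 0, 0, 0.3],
    [10, 0, 0, 41, 0, 0, 0.3],
    [10, 0, 0, 41, 0, 0, 0.3],
    [10, 0, 0, 41, 0, 0, 0.3],
  ],
)

```text
time_s: 9.55
tcp_pos: [469.4, 83.0, 172.0]
tcp_rot: [0.251, 3.13, 0.0]
force: [-0.1, 0.2, -0.6]
width: 16.2
```

```bash
cat >> h.py <<'E'
S0=np.array([626.41,-3.71]);YAW=-8.63
def st():
    o=telemetry.get_obs();M=R.from_rotvec(o["tcp_rot"]).as_matrix();c,s=np.cos(np.radians(YAW)),np.sin(np.radians(YAW))
    d=o["tcp_pos"][:2]-S0;yaw=np.degrees(np.arctan2(-M[1,0],-M[0,0]))-YAW
    print("t",round(o["time_s"],2),"station xyz",np.round([c*d[0]+s*d[1],-s*d[0]+c*d[1],o["tcp_pos"][2]],1),"yaw err",round(yaw,2),"tilt",np.round(M[:2,2],3),"F",np.round(o["force"],1),"T",np.round(o["wrist_torque"],2),"w",round(o["width"],1))
    return o
E
python3 - <<'E'
from h import *
o=st()
a=capture("scene");b=capture("side")
for n in("prop_foot","prop_pin"):
    la=nets.landmark_of(a,n);lb=nets.landmark_of(b,n);X=o["tcp_pos"]+[0,0,-147.5 if n[-1]=="t" else -77.5]
    pa,pb=proj(a,X),proj(b,X);near=lambda l,p:min(l,key=lambda x:np.hypot(*(np.array(x["location"])-p)))["location"]
    na,nb=near(la,pa),near(lb,pb);print(n,np.round(pa,1),na,np.round(pb,1),nb,"expect",np.round(X,1),tri([ray(a,na),ray(b,nb)]))
cv2.imwrite("pics/7.png",np.hstack([cv2.resize(a["frame"][110:260,160:310],(400,400)),cv2.resize(b["frame"][130:280,180:330],(400,400))]))
E
```

```text
t 9.55 station xyz [-168.2   62.2  172. ] yaw err -0.52 tilt [0.001 0.   ] F [-0.1  0.2 -0.6] T [ 0.03 -0.    0.03] w 16.2
prop_foot [188.7 253.5] [189.8, 254.4] [246.6 274.5] [252.4, 274.7] expect [469.4  83.   24.5] (array([463.73887988,  92.42339048,  13.5982445 ]), [np.float64(0.5034971064930774), np.float64(0.5034971064931892)])
prop_pin [172. 254.] [173.2, 255.6] [231.8 275.4] [230.5, 276.9] expect [469.4  83.   94.5] (array([471.66032497,  81.75914243,  93.24149256]), [np.float64(5.796024142540139), np.float64(5.796024142540102)])
```

View pics/7.png

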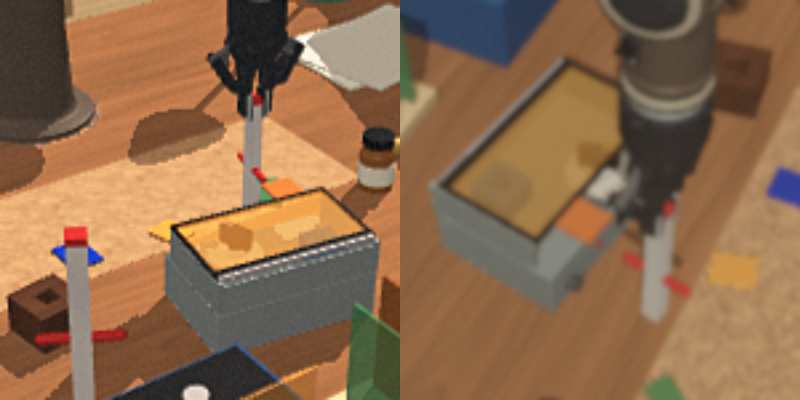

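The bar hangs straight. Now the pin goes under the tab.

Call:
move_arm(
  motion=[
    [10, -12, -2, 0, 0, 0, -0.5],
    [10, -24, -2.5, 0, 0, 0, -0.5],
    [10, -36, -2.5, 0, 0, 0, -0.5],
    [10, -44, -2.5, 0, 0, 0, -0.5],
    [10, -47, -2.5, 0, 0, 0, -0.5],
  ],
)

```text
time_s: 10.27
tcp_pos: [517.3, 72.5, 171.6]
tcp_rot: [0.238, 3.13, 0.0]
force: [0.7, 0.8, -1.6]
width: 16.0
```

```bash
python3 -c "
from h import *
st()"
```

```text
t 10.27 station xyz [-119.4   59.   171.6] yaw err -0.07 tilt [ 0.002 -0.   ] F [ 0.7  0.8 -1.6] T [-0.01 -0.02 -0.06] w 16.0
```

Call:
move_arm(
  motion=[
    [10, 0, 0.5, -8, 0, 0, 0],
    [10, 0, 0.5, -14, 0, 0, 0],
    [10, 0, 0.5, -21, 0, 0, 0],
    [10, -0.5, 0.5, -28, 0, 0, 0],
    [10, -1, 0.5, -34, 0, 0, 0],
  ],
)

```text
time_s: 10.68
tcp_pos: [515.8, 73.4, 206.5]
tcp_rot: [0.237, 3.132, -0.0]
force: [0.1, -0.2, -2.9]
width: 16.0
```

```bash
python3 -c "
from h import *
st()
a=capture('scene');b=capture('side')
la=nets.landmark_of(a,'cover_tab');lb=nets.landmark_of(b,'cover_tab');print([x['location'] for x in la],[x['location'] for x in lb])
if la and lb: print(tri([ray(a,la[0]['location']),ray(b,lb[0]['location'])]))
"
```

```text
t 10.68 station xyz [-120.9   59.6  206.5] yaw err -0.01 tilt [ 0.001 -0.   ] F [ 0.1 -0.2 -2.9] T [-0.11 -0.07 -0.01] w 16.0
[[169.9, 263.2], [161.6, 324.0]] [[208.9, 253.6]]
(array([536.20466716,  71.28817425, 138.02033976]), [np.float64(0.26707823444919476), np.float64(0.2670782344490712)])
```

The tab rises with the pin (tab z 138, as expected). Continuing along the arc.

Call:
move_arm(
  motion=[
    [10, -1.6, 0, -10, 0, 0, 0],
    [10, -3.8, 0, -20, 0, 0, 0],
    [10, -7, 0, -30, 0, 0, 0],
    [10, -10.6, 0, -40, 0, 0, 0],
    [10, -15.6, 0, -50, 0, 0, 0],
  ],
)

```text
time_s: 11.3
tcp_pos: [531.8, 71.0, 256.8]
tcp_rot: [0.237, 3.132, 0.0]
force: [-1.2, -0.1, -2.0]
width: 16.1
```

Call:
move_arm(
  motion=[
    [10, -6.6, 0, -11.5, 0, 0, 0],
    [10, -14, 0, -22, 0, 0, 0],
    [10, -22.6, 0, -32.4, 0, 0, 0],
    [10, -31.8, 0, -41.8, 0, 0, 0],
    [10, -42, 0, -50, 0, 0, 0],
  ],
)

```text
time_s: 11.72
tcp_pos: [573.8, 64.7, 307.2]
tcp_rot: [0.237, 3.131, 0.001]
force: [-0.2, 0.3, -1.4]
width: 16.0
```

Call:
move_arm(
  motion=[
    [10, -10.7, 0, -7.6, 0, 0, 0],
    [10, -22, 0, -14, 0, 0, 0],
    [10, -34, 0, -20, 0, 0, 0],
    [10, -46, 0, -24.4, 0, 0, 0],
    [10, -59, 0, -28, 0, 0, 0],
  ],
)

```text
time_s: 12.13
tcp_pos: [632.1, 55.6, 334.8]
tcp_rot: [0.237, 3.132, 0.0]
force: [-0.0, 0.4, -2.4]
width: 16.0
```

```bash
python3 -c "
from h import *
st()
a=capture('scene');b=capture('side')
la=nets.landmark_of(a,'cover_tab');lb=nets.landmark_of(b,'cover_tab');print([x['location'] for x in la],[x['location'] for x in lb])
if la and lb: print(tri([ray(a,la[0]['location']),ray(b,lb[0]['location'])]))
cv2.imwrite('pics/8.png',np.hstack([cv2.resize(a['frame'][70:260,160:350],(400,400)),cv2.resize(b['frame'][90:280,140:330],(400,400))]))
"
```

```text
t 12.13 station xyz [ -3.2  59.5 334.8] yaw err -0.03 tilt [0.001 0.   ] F [-0.   0.4 -2.4] T [ 0.02  0.17 -0.02] w 16.0
[[151.8, 286.1]] [[144.5, 208.1]]
(array([674.59055987,  42.08133305, 276.25648206]), [np.float64(3.1250549092497675), np.float64(3.125054909249669)])
```

View pics/8.png

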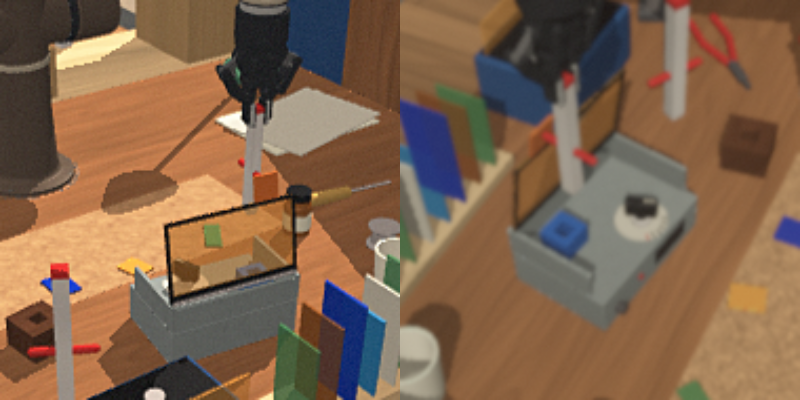

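The flap is nearly upright. Moving over the socket, then down to just above the mouth.

Call:
move_arm(
  motion=[
    [10, -10, 0, -1, 0, 0, 0],
    [10, -20, 0, -2, 0, 0, 0],
    [10, -27, 0, -2, 0, 0, 0],
    [10, -27, 0, 8, 0, 0, 0],
    [10, -27, 0, 18, 0, 0, 0],
  ],
)

```text
time_s: 12.75
tcp_pos: [657.9, 51.8, 315.3]
tcp_rot: [0.237, 3.132, 0.0]
force: [-0.8, -0.0, -1.6]
width: 16.0
```

Call:
move_arm(
  motion=[
    [10, 0, 0, 16, 0, 0, 0],
    [10, 0, 0, 32, 0, 0, 0],
    [10, 0, 0, 46, 0, 0, 0],
    [10, 0, 0, 54, 0, 0, 0],
    [10, 0, 0, 56, 0, 0, 0],
  ],
)

```text
time_s: 13.17
tcp_pos: [655.0, 51.9, 255.6]
tcp_rot: [-0.236, -3.125, 0.001]
force: [-1.7, -0.8, -2.6]
width: 15.9
```

```bash
python3 -c "
from h import *
st();o=telemetry.get_obs()
a=capture('scene');b=capture('side');w=capture('wrist')
for n,dz in(('prop_foot',-147.5),('prop_pin',-77.5),('socket',0)):
  X=o['tcp_pos']+[0,0,dz] if dz else np.array([659.1,52,95]);G=[]
  for q,p in(('a',a),('b',b),('w',w)):
    l=nets.landmark_of(p,n);e=proj(p,X)
    if l:
      m=min(l,key=lambda x:np.hypot(*(np.array(x['location'])-e)));print(n,q,np.round(e,1),m['location'],round(m['score'],2))
      if np.hypot(*(np.array(m['location'])-e))<10: G.append(ray(p,m['location']))
  if len(G)>1: print('tri',tri(G)[0],'exp',X)
cv2.imwrite('pics/9.png',np.hstack([cv2.resize(w['frame'][120:300,170:350],(400,400),interpolation=2),cv2.resize(b['frame'][120:230,170:280],(400,400),interpolation=2)]))
"
```

```text
t 13.17 station xyz [ 19.9  59.2 255.6] yaw err -0.02 tilt [-0.007 -0.   ] F [-1.7 -0.8 -2.6] T [-0.05  0.37  0.  ] w 15.9
prop_foot a [194.4 280.5] [259.7, 191.2] 0.58
prop_foot b [195.  217.2] [195.7, 219.2] 0.77
prop_foot w [174.4 257.8] [171.4, 254.9] 0.76
tri [651.77426842  49.3353135  104.42720933] exp [654.95050139  51.88585467 108.0795372 ]
prop_pin a [175.8 281.7] [172.0, 279.2] 0.49
prop_pin b [177.6 215.2] [177.5, 214.4] 0.94
prop_pin w [198.6 257.6] [196.3, 256.7] 0.9
tri [649.58143908  52.91897885 187.08599786] exp [654.95050139  51.88585467 178.0795372 ]
socket a [198.3 281.1] [196.2, 280.3] 0.62
socket b [197.6 216.2] [197.6, 216.9] 0.83
socket w [175.4 258.6] [173.7, 255.8] 0.89
tri [655.38957984  51.86153891  99.98236504] exp [659.1  52.   95. ]
```

View pics/9.png

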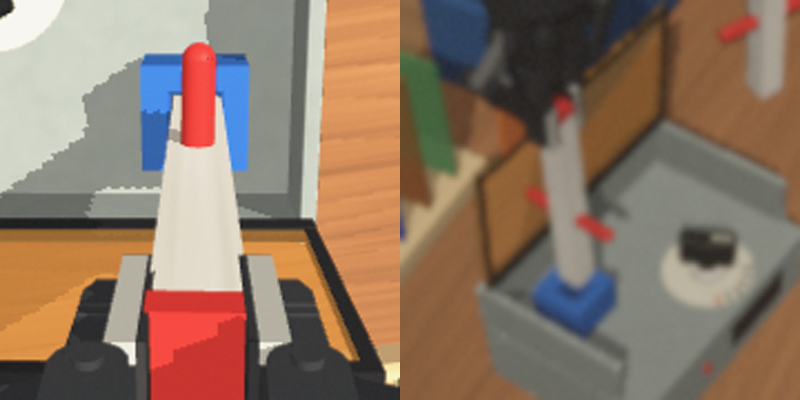

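In the wrist crop the bar foot (col ~197) is centred over the blue socket (cols 141–249), so y is good. Settling to check x.

Call:
move_arm(
  motion=[
    [10, 0, 0, 0, 0, 0, 0],
    [10, 0, 0, 0, 0, 0, 0],
    [10, 0, 0, 0, 0, 0, 0],
    [10, 0, 0, 0, 0, 0, 0],
    [10, 0, 0, 0, 0, 0, 0],
  ],
)

```text
time_s: 14.18
tcp_pos: [657.9, 51.7, 259.4]
tcp_rot: [0.237, 3.132, 0.0]
force: [-1.8, 0.2, -1.3]
width: 15.9
```

```bash
python3 -c "
from h import *
st()"
```

```text
t 14.18 station xyz [ 22.9  59.5 259.4] yaw err -0.03 tilt [ 0. -0.] F [-1.8  0.2 -1.3] T [ 0.06  0.33 -0.  ] w 15.9
```

Call:
move_arm(
  motion=[
    [10, -1.5, 0, 4, 0, 0, 0],
    [10, -1.5, 0, 8, 0, 0, 0],
    [10, -1.5, 0, 11, 0, 0, 0],
    [10, -1.5, 0, 13, 0, 0, 0],
    [10, -1.5, 0, 14, 0, 0, 0],
  ],
)

```text
time_s: 14.6
tcp_pos: [658.7, 51.5, 244.3]
tcp_rot: [-0.237, -3.131, 0.0]
force: [-2.2, 0.1, 0.5]
width: 15.8
```

Call:
move_arm(
  motion=[
    [10, 0, 0, 1, 0, 0, 0],
    [10, 0, 0, 2, 0, 0, 0],
    [10, 0, 0, 3, 0, 0, 0],
    [10, 0, 0, 4, 0, 0, 0],
    [10, 0, 0, 5, 0, 0, 0],
  ],
)

```text
time_s: 15.02
tcp_pos: [659.3, 51.5, 240.4]
tcp_rot: [0.237, 3.132, 0.0]
force: [-0.8, -0.3, -0.3]
width: 15.9
```

```bash
python3 -c "
from h import *
st()"
```

```text
t 15.02 station xyz [ 24.3  59.5 240.4] yaw err -0.03 tilt [0. 0.] F [-0.8 -0.3 -0.3] T [0.07 0.44 0.05] w 15.9
```

Call:
move_arm(
  motion=[
    [10, 0, 0, 1.5, 0, 0, 0],
    [10, 0, 0, 3, 0, 0, 0],
    [10, 0, 0, 4.5, 0, 0, 0],
    [10, 0, 0, 6, 0, 0, 0],
    [10, 0, 0, 7, 0, 0, 0],
  ],
)

```text
time_s: 15.43
tcp_pos: [659.1, 51.4, 232.9]
tcp_rot: [-0.237, -3.132, 0.0]
force: [-2.2, 0.2, 0.3]
width: 15.9
```

```bash
python3 -c "
from h import *
st()"
```

```text
t 15.43 station xyz [ 24.1  59.4 232.9] yaw err -0.03 tilt [-0. -0.] F [-2.2  0.2  0.3] T [-0.08  0.46 -0.03] w 15.9
```

Call:
move_arm(
  motion=[
    [10, 0, 0, 1.5, 0, 0, 0],
    [10, 0, 0, 3, 0, 0, 0],
    [10, 0, 0, 4.5, 0, 0, 0],
    [10, 0, 0, 6, 0, 0, 0],
    [10, 0, 0, 7.5, 0, 0, 0],
  ],
)

```text
time_s: 15.85
tcp_pos: [659.2, 51.4, 225.6]
tcp_rot: [-0.237, -3.132, 0.0]
force: [-2.1, -1.1, 1.4]
width: 16.0
```

Call:
move_arm(
  motion=[
    [10, 0, 0, 1.5, 0, 0, 0],
    [10, 0, 0, 3, 0, 0, 0],
    [10, 0, 0, 4.5, 0, 0, 0],
    [10, 0, 0, 6, 0, 0, 0],
    [10, 0, 0, 7, 0, 0, 0],
  ],
)

```text
time_s: 16.27
tcp_pos: [659.2, 51.4, 218.6]
tcp_rot: [-0.237, -3.132, 0.0]
force: [-3.1, -0.8, 1.0]
width: 16.2
```

```bash
python3 -c "
from h import *
st()"
```

```text
t 16.27 station xyz [ 24.2  59.4 218.6] yaw err -0.03 tilt [-0. -0.] F [-3.1 -0.8  1. ] T [-0.17  0.67 -0.01] w 16.2
```

Call:
move_arm(
  motion=[
    [10, 0, 0, 1, 0, 0, 0],
    [10, 0, 0, 2, 0, 0, 0],
    [10, 0, 0, 3, 0, 0, 0],
    [10, 0, 0, 4, 0, 0, 0],
    [10, 0, 0, 5, 0, 0, 0],
  ],
)

```text
time_s: 16.68
tcp_pos: [659.2, 51.4, 213.8]
tcp_rot: [-0.237, -3.133, 0.0]
force: [-3.5, -0.2, 2.2]
width: 16.3
```

Call:
move_arm(
  motion=[
    [10, 0, 0, 0.5, 0, 0, 0],
    [10, 0, 0, 1, 0, 0, 0],
    [10, 0, 0, 1.5, 0, 0, 0],
    [10, 0, 0, 2, 0, 0, 0],
    [10, 0, 0, 2, 0, 0, 0],
  ],
)

```text
time_s: 17.1
tcp_pos: [659.2, 51.5, 211.7]
tcp_rot: [-0.237, -3.133, 0.0]
force: [-4.2, -0.2, 1.2]
width: 16.2
```

```bash
python3 -c "
from h import *
st()"
```

```text
t 17.1 station xyz [ 24.2  59.5 211.7] yaw err -0.03 tilt [-0. -0.] F [-4.2 -0.2  1.2] T [-0.27  0.73  0.02] w 16.2
```

Call:
move_arm(
  motion=[
    [10, 0, 0, 0.5, 0, 0, 0],
    [10, 0, 0, 1, 0, 0, 0],
    [10, 0, 0, 1.5, 0, 0, 0],
    [10, 0, 0, 1.5, 0, 0, 0],
    [10, 0, 0, 1.5, 0, 0, 0],
  ],
)

```text
time_s: 17.52
tcp_pos: [659.4, 51.5, 210.8]
tcp_rot: [0.237, 3.132, -0.0]
force: [-3.7, -0.9, 4.7]
width: 16.1
```

Call:
move_arm(
  motion=[
    [10, 0, 0, 0.3, 0, 0, 0],
    [10, 0, 0, 0.6, 0, 0, 0],
    [10, 0, 0, 1, 0, 0, 0],
    [10, 0, 0, 1, 0, 0, 0],
    [10, 0, 0, 1, 0, 0, 0],
  ],
)

```text
time_s: 17.93
tcp_pos: [659.6, 51.4, 210.7]
tcp_rot: [0.237, 3.132, -0.0]
force: [-4.5, -1.8, 8.6]
width: 16.1
```

The bar meets the floor at z≈210.7 as predicted, with force rising to 8 N. Releasing.

Call:
move_arm(
  motion=[
    [20, 0, 0, 0, 0, 0, 0],
    [24, 0, 0, 0, 0, 0, 0],
    [32, 0, 0, 0, 0, 0, 0],
    [45, 0, 0, 0, 0, 0, 0],
    [50, 0, 0, 0, 0, 0, 0],
  ],
)

```text
time_s: 18.35
tcp_pos: [659.6, 51.7, 208.9]
tcp_rot: [0.237, 3.132, 0.001]
force: [-1.0, 0.4, -0.0]
width: 49.8
```

```bash
python3 -c "
from h import *
st()
b=capture('side');w=capture('wrist')
for n in('prop_pin','cover_tab','prop_foot'):print(n,[(x['location'],round(x['score'],2)) for x in nets.landmark_of(b,n)[:4]])
cv2.imwrite('pics/10.png',np.hstack([cv2.resize(w['frame'][120:300,170:350],(400,400),interpolation=2),cv2.resize(b['frame'][100:230,160:290],(400,400),interpolation=2)]))
"
```

```text
t 18.35 station xyz [ 24.5  59.7 208.9] yaw err -0.03 tilt [0.001 0.   ] F [-1.   0.4 -0. ] T [-0.01  0.   -0.03] w 49.8
prop_pin [([118.7, 337.5], 0.89), ([187.4, 215.9], 0.62), ([125.7, 269.0], 0.6), ([276.7, 148.1], 0.57)]
cover_tab [([144.8, 204.9], 0.81)]
prop_foot [([135.9, 331.7], 0.93), ([205.5, 216.6], 0.85), ([144.5, 267.9], 0.7)]
```

View pics/10.png

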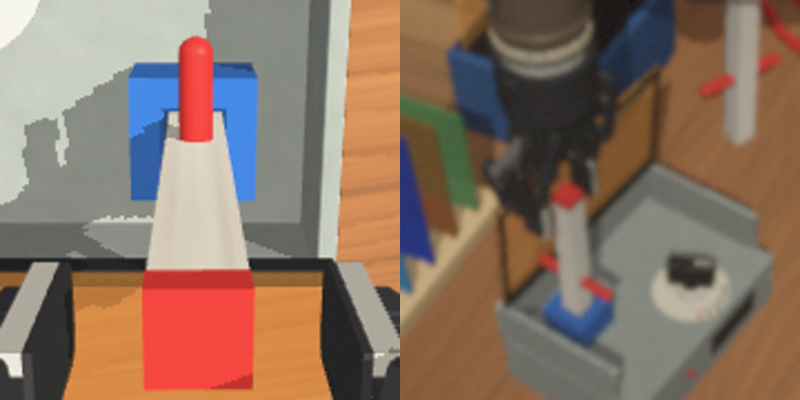

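The bar stands free on the floor of the socket with its pin holding the flap upright, and the fingers are clear. Retracting and moving over to the knob.

Call:
move_arm(
  motion=[
    [50, 0, 0, -10, 0, 0, 0],
    [50, 0, 0, -30, 0, 0, 0],
    [50, 0, 0, -60, 0, 0, 0],
    [50, 0, 0, -95, 0, 0, 0],
    [50, 0, 0, -130, 0, 0, 0],
  ],
)

```text
time_s: 19.02
tcp_pos: [658.8, 51.5, 340.8]
tcp_rot: [-0.237, -3.132, 0.0]
force: [0.6, 0.3, 0.5]
width: 50.0
```

Call:
move_arm(
  motion=[
    [50, 15, -23, 0, 0, 0, -7],
    [50, 30, -46, 0, 0, 0, -14],
    [50, 45, -69, 0, 0, 0, -21],
    [50, 59.5, -89.5, 0, 0, 0, -28],
    [50, 59.5, -89.5, 0, 0, 0, -34.5],
  ],
)

```text
time_s: 19.43
tcp_pos: [584.4, -31.0, 340.6]
tcp_rot: [0.707, -3.06, 0.003]
force: [0.5, 0.3, 0.4]
width: 50.0
```

Call:
move_arm(
  motion=[
    [50, 0, 0, 10, 0, 0, 0],
    [50, 0, 0, 30, 0, 0, 0],
    [50, 0, 0, 50, 0, 0, 0],
    [50, 0, 0, 50, 0, 0, 0],
    [50, 0, 0, 50, 0, 0, 0],
  ],
)

```text
time_s: 19.85
tcp_pos: [586.2, -27.5, 287.8]
tcp_rot: [0.7, -3.059, -0.002]
force: [0.7, 0.1, 0.6]
width: 50.1
```

```bash
python3 -c "
from h import *
o=st()
w=capture('wrist');b=capture('side')
print([(x['location'],round(x['score'],2),onz(w,x['location'],93)) for x in nets.landmark_of(w,'knob_grip')[:2]])
print('expect',proj(w,[587.3,-28.1,93]),'tab',nets.landmark_of(b,'cover_tab')[:1],nets.landmark_of(b,'prop_foot')[:3])
cv2.imwrite('pics/11.png',cv2.resize(w['frame'],(800,600)))
"
```

```text
t 19.85 station xyz [-36.2 -29.5 287.8] yaw err 34.39 tilt [-0.003  0.001] F [0.7 0.1 0.6] T [-0.02  0.01 -0.  ] w 50.1
[([162.0, 256.7], 0.9, array([584.29745006, -29.40350973,  93.        ]))]
expect (np.float64(165.2224364405241), np.float64(256.5764572437824)) tab [{'location': [142.4, 205.2], 'score': 0.65}] [{'location': [206.7, 218.1], 'score': 0.82}, {'location': [144.8, 269.8], 'score': 0.67}, {'location': [135.5, 332.3], 'score': 0.62}]
```

```bash
python3 -c "
from h import *
w=capture('wrist');f=w['frame']
m=nets.masks_of(w,'knob')
for x in m[:2]:
  r,c=np.nonzero(x['pixels']);print(round(x['score'],2),x['location'],r.min(),r.max(),c.min(),c.max(),cv2.minAreaRect(np.c_[c,r].astype(np.float32)))
dark=(f.max(2)<60).astype(np.uint8);dark[235:]=0
n,l,s,c=cv2.connectedComponentsWithStats(dark)
for i in range(1,n):
  if s[i,4]>150: print(s[i],c[i],cv2.minAreaRect(np.argwhere(l==i)[:,::-1].astype(np.float32)))
for d in(-22,22):
  for t in(20,25.7,32): print(d,t,np.round(proj(w,[587.3+d*np.cos(np.radians(t)),-28.1+d*np.sin(np.radians(t)),103]),1))
"
```

```text
0.61 [157.6, 258.6] 136 182 250 267 ((258.83917236328125, 159.03814697265625), (16.210535049438477, 46.31581497192383), 2.6025619506835938)
[250 137  17  46 372] [256.19623656 160.26075269] ((256.96923828125, 159.24615478515625), (15.13223648071289, 45.39671325683594), 7.125016689300537)
[ 95 200 101  35 539] [140.31168831 218.50463822] ((145.0, 217.0), (100.0, 34.0), -0.0)
-22 20 [141.9 260.8]
-22 25.7 [141.8 258.5]
-22 32 [142. 256.]
22 20 [185.9 256.2]
22 25.7 [186.  258.4]
22 32 [185.9 260.9]
```

The knob is in line with the jaws (col 258.6 vs 258.4 expected). Descending over it.

Call:
move_arm(
  motion=[
    [50, 0, 0, 35, 0, 0, 0],
    [50, 0, 0, 70, 0, 0, 0],
    [50, 0, 0, 105, 0, 0, 0],
    [50, 0, 0, 135, 0, 0, 0],
    [50, 0, 0, 150, 0, 0, 0],
  ],
  squeeze=30,
)

```text
time_s: 20.62
tcp_pos: [584.2, -27.7, 135.2]
tcp_rot: [0.701, -3.056, -0.003]
force: [-1.3, -0.3, -0.4]
width: 49.6
```

Call:
move_arm(
  motion=[
    [50, 0, 0, 15, 0, 0, 0],
    [50, 0, 0, 30, 0, 0, 0],
    [50, 0, 0, 42, 0, 0, 0],
    [50, 0, 0, 52, 0, 0, 0],
    [50, 0, 0, 58, 0, 0, 0],
  ],
)

```text
time_s: 21.03
tcp_pos: [586.7, -28.0, 80.3]
tcp_rot: [0.702, -3.061, -0.001]
force: [-0.3, 0.2, -0.1]
width: 49.9
```

Call:
move_arm(
  motion=[
    [30, 0, 0, 0, 0, 0, 0],
    [20, 0, 0, 0, 0, 0, 0],
    [8, 0, 0, 0, 0, 0, 0],
    [8, 0, 0, 0, 0, 0, 0],
    [8, 0, 0, 0, 0, 0, 0],
  ],
)

```text
time_s: 21.45
tcp_pos: [587.7, -28.3, 82.3]
tcp_rot: [-0.702, 3.061, -0.001]
force: [-0.4, -1.9, 1.7]
width: 13.4
```

```bash
python3 -c "
from h import *
o=st();print(o['joint_positions'])"
```

```text
t 21.45 station xyz [-34.6 -30.1  82.3] yaw err 34.48 tilt [ 0.002 -0.001] F [-0.4 -1.9  1.7] T [-0.19  0.07  0.01] w 13.4
[-1.21921005e-01  4.18502535e-01  1.82095233e+00 -3.94690523e-04
  9.00418534e-01 -2.14360798e+00]
```

Call:
move_arm(
  motion=[
    [8, 0, 0, 0, 0, 0, 6],
    [8, 0, 0, 0, 0, 0, 13],
    [8, 0, 0, 0, 0, 0, 20],
    [8, 0, 0, 0, 0, 0, 27],
    [8, 0, 0, 0, 0, 0, 34],
  ],
  squeeze=40,
)

```text
time_s: 21.87
tcp_pos: [587.9, -29.9, 82.3]
tcp_rot: [0.23, 3.131, -0.005]
force: [-0.9, -5.9, 0.7]
width: 13.2
```

Call:
move_arm(
  motion=[
    [8, 0, 0, 0, 0, 0, 7],
    [8, 0, 0, 0, 0, 0, 14],
    [8, 0, 0, 0, 0, 0, 21],
    [8, 0, 0, 0, 0, 0, 28],
    [8, 0, 0, 0, 0, 0, 34],
  ],
)

```text
time_s: 22.28
tcp_pos: [587.2, -31.4, 82.3]
tcp_rot: [1.134, 2.927, -0.009]
force: [-2.2, -9.7, 2.8]
width: 13.1
```

```bash
python3 -c "
from h import *
st()"
```

```text
t 22.28 station xyz [-34.6 -33.3  82.3] yaw err -33.72 tilt [ 0.    -0.006] F [-2.2 -9.7  2.8] T [-1.6   0.47  0.05] w 13.1
```

Call:
move_arm(
  motion=[
    [8, 0, 0, 0, 0, 0, 2],
    [8, 0, 0, 0, 0, 0, 4],
    [8, 0, 0, 0, 0, 0, 6],
    [8, 0, 0, 0, 0, 0, 8],
    [8, 0, 0, 0, 0, 0, 9],
  ],
)

```text
time_s: 22.7
tcp_pos: [587.0, -31.8, 82.4]
tcp_rot: [1.348, 2.834, -0.01]
force: [-2.0, -9.5, 2.6]
width: 13.2
```

```bash
python3 -c "
from h import *
st()"
```

```text
t 22.7 station xyz [-34.7 -33.7  82.4] yaw err -42.25 tilt [-0.    -0.007] F [-2.  -9.5  2.6] T [-1.4   0.49  1.17] w 13.2
```

The end stop is felt (1.17 Nm). Relieving the side load before opening.

Call:
move_arm(
  motion=[
    [8, -0.5, -0.6, 0, 0, 0, 0],
    [8, -1, -1.2, 0, 0, 0, 0],
    [8, -1.5, -1.8, 0, 0, 0, 0],
    [8, -2, -2.3, 0, 0, 0, 0],
    [8, -2, -2.3, 0, 0, 0, 0],
  ],
)

```text
time_s: 23.12
tcp_pos: [587.0, -31.8, 82.4]
tcp_rot: [1.352, 2.834, -0.002]
force: [-1.0, -5.3, 4.7]
width: 13.2
```

```bash
python3 -c "
from h import *
st()"
```

```text
t 23.12 station xyz [-34.7 -33.7  82.4] yaw err -42.37 tilt [ 0.001 -0.002] F [-1.  -5.3  4.7] T [-0.71  0.37  1.18] w 13.2
```

Call:
move_arm(
  motion=[
    [8, -0.7, -0.8, 0, 0, 0, 0],
    [8, -1.5, -1.7, 0, 0, 0, 0],
    [8, -2, -2.6, 0, 0, 0, 0],
    [8, -2, -2.6, 0, 0, 0, 0],
    [8, -2, -2.6, 0, 0, 0, 0],
  ],
)

```text
time_s: 23.53
tcp_pos: [587.0, -32.0, 82.4]
tcp_rot: [1.354, 2.833, 0.006]
force: [-0.7, 3.6, 6.2]
width: 13.4
```

Call:
move_arm(
  motion=[
    [14, 0, 0, 0, 0, 0, 0],
    [18, 0, 0, 0, 0, 0, 0],
    [26, 0, 0, 0, 0, 0, 0],
    [36, 0, 0, 0, 0, 0, 0],
    [44, 0, 0, 0, 0, 0, 0],
  ],
)

```text
time_s: 23.95
tcp_pos: [585.0, -34.4, 80.6]
tcp_rot: [-1.358, -2.832, 0.001]
force: [0.2, -0.2, 0.3]
width: 43.5
```

Call:
move_arm(
  motion=[
    [44, 0, 0, -10, 0, 0, 0],
    [44, 0, 0, -30, 0, 0, 0],
    [44, 0, 0, -65, 0, 0, 0],
    [44, 0, 0, -100, 0, 0, 0],
    [44, 0, 0, -140, 0, 0, 0],
  ],
)

```text
time_s: 24.37
tcp_pos: [584.3, -34.3, 221.7]
tcp_rot: [-1.356, -2.83, 0.001]
force: [0.2, 0.0, -0.0]
width: 44.5
```

Call:
move_arm(
  motion=[
    [44, 0, 0, -20, 0, 0, 0],
    [44, 0, 0, -40, 0, 0, 0],
    [44, 0, 0, -60, 0, 0, 0],
    [44, 0, 0, -60, 0, 0, 0],
    [44, 0, 0, -60, 0, 0, 0],
  ],
)

```text
time_s: 24.78
tcp_pos: [586.5, -34.5, 283.1]
tcp_rot: [1.356, 2.83, 0.002]
force: [-0.2, 0.2, -0.7]
width: 44.2
```

```bash
python3 -c "
from h import *
st()
w=capture('wrist');a=capture('scene');b=capture('side');f=w['frame']
kx=S0+R.from_euler('z',YAW,degrees=True).as_matrix()[:2,:2]@[-35,-30]
fr=[proj(w,[*(kx+d*np.array([np.cos(t),np.sin(t)])),103]) for d in(-22,22) for t in [np.radians(YAW)-.7]]
print('expected ends (1.4)',np.round(fr,1))
ex=proj(w,[*kx,103]);dark=(f.max(2)<60).astype(np.uint8);dark[235:]=0
n,l,s,c=cv2.connectedComponentsWithStats(dark)
for i in range(1,n):
  if s[i,4]>150: print(s[i],c[i],cv2.minAreaRect(np.argwhere(l==i)[:,::-1].astype(np.float32)))
for x in nets.masks_of(w,'knob')[:2]:
  r,cc=np.nonzero(x['pixels']);print('mask',round(x['score'],2),x['location'],cv2.minAreaRect(np.c_[cc,r].astype(np.float32)))
for n in('cover_tab','prop_foot','prop_pin'):
  la=[x['location'] for x in nets.landmark_of(a,n)];lb=[x['location'] for x in nets.landmark_of(b,n)]
  print(n,la,lb)
print('expect foot',proj(a,[659,52,63]),proj(b,[659,52,63]),'pin',proj(a,[659,52,133]),proj(b,[659,52,133]))
"
```

```text
t 24.78 station xyz [-34.8 -36.4 283.1] yaw err -42.56 tilt [ 0.004 -0.   ] F [-0.2  0.2 -0.7] T [ 0.03 -0.01  0.04] w 44.2
expected ends (1.4) [[139.8 261.4]
 [185.1 263.3]]
[251 137  18  47 533] [259.53658537 161.28330206] ((259.5, 160.0), (46.0, 17.0), 90.0)
[436 142  76  17 363] [476.62534435 149.61432507] ((473.8735656738281, 149.32118225097656), (76.11819458007812, 5.575806617736816), 9.727579116821289)
[432 175  80  60 469] [475.74840085 204.59701493] ((474.2000732421875, 208.10000610351562), (9.199999809265137, 98.60000610351562), 53.13010025024414)
[326 176  76  59 432] [363.91435185 205.94675926] ((363.6463623046875, 206.18296813964844), (4.841386795043945, 93.54808807373047), 51.34019470214844)
mask 0.65 [158.6, 259.9] ((259.5, 159.5), (47.0, 19.0), 90.0)
cover_tab [[152.5, 289.3]] [[143.3, 205.2], [210.7, 237.5]]
prop_foot [[244.7, 122.4], [261.7, 191.9]] [[135.0, 330.3], [205.9, 216.6], [145.9, 270.6]]
prop_pin [[220.3, 122.7], [237.3, 189.7], [160.6, 325.4]] [[190.5, 216.7], [121.1, 272.0]]
expect foot (np.float64(206.45003027549336), np.float64(280.5670403117064)) (np.float64(204.8770382756954), np.float64(217.15562840207994)) pin (np.float64(188.42587337094335), np.float64(281.74280443657744)) (np.float64(188.55306428129794), np.float64(215.1696916521823))
```

The checks agree: the knob's image axis lies along the tool yaw of -42.5° relative to the station (the stop is at -40°), the foot and pin match their home positions, and the tab is still up. The arm touches nothing.

```bash
python3 -c "
from rig import order
print(order.job_done())"
```

```text
the job is handed in; nothing more can be done
None
```

I did the whole job and handed it in at about 25 s of the 72 s allowed. No verdict is reported, so the checks below are my own evidence.

**What I did**
- I drew the bar out of its wooden block and lifted the flap with its pin under the orange tab.
- I fed the bar slowly into the blue socket. It met the floor at the predicted height, with about 8.6 N of push on the last step, a little over the suggested 5 N. Then I let go and the flap leaned on it.
- I turned the knob clockwise until the wrist felt 1.17 Nm at the end stop, eased the side load and released it.

**Last checks**
- **Bar:** in the side view the foot is about 1 pixel and the pin about 2 pixels from where they should be when home. The scene camera's network did not find the bar after placing, so that check rests on one camera.
- **Flap:** the tab is still up at the height of an upright flap.
- **Knob:** its axis lies along the tool's angle, about 42° past the station's x axis (the stop is at 40°). Pixel resolution makes this good to about 2°. I judged it from numbers, because the 12-picture limit was used up before the knob close-up.
- **Arm:** it was clear of everything, with wrist force about 0.

**Side load:** while the knob turned, up to about 10 N of side load built up, apparently from gripping it slightly off centre. That is well under the 40 N limit.

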